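Pry open the honing-stone case and lay the knife on the stone

ROBOT

A 6-joint arm with a two-finger parallel gripper is mounted at the origin on the work surface. World frame = base frame: x ahead of the robot, y to its left, z up, the work surface at z = 0. Lengths are in mm, angles in rad, forces in N, time in s.
With the tool pointing down it reaches from about 350 to 975 mm from the base axis. Payload 7.1 kg.
Tool frame: the origin (TCP) lies midway between the tips of the shut fingers; the grasp point (between the pads) lies 19 mm behind it; z points along the fingers, y is the line along which they close (so a half turn about z gives the same grasp; the last joint's range is limited). The gripper opens to 88 mm and grips with 3 to 60 N. Pads are 20 mm wide; open, the fingers measure 115 mm over their backs; the gripper's body (75 mm by 178 mm) begins 61 mm behind the grasp point.
Start: joints at [-1.304, 0.423, 1.63, -0, 1.089, -0.019], TCP at [176.221, -599.626, 222.675] pointing down, gripper open.
Joint ranges: [-3, 3], [-0.9, 2.11], [0.09, 2.58], [-1.31, 4.45], [0.11, 2.69], [-2.54, 2.54]. Speed limits (rad/s): [2.39, 2.39, 3.01, 3.14, 3.14, 3.14].

INTERFACE

Orientations are given as a rotation vector (axis times angle).
In Python, from workcell import ctrl gives the robot as it stands.
- The arm moves only by the shell command python3 -m pendant 'ROWS'. ROWS is a JSON object of lists of equal length, an entry for each row: "grip": the opening, from -1 (shut) to 1 (fully open); "linear": the shift along the tool's x, y, z in mm, a list of three; "angular": the turn, a rotation vector about the tool's x, y, z in rad, a list of three. In form: {"grip": [grip, ...], "linear": [[tx, ty, tz], ...], "angular": [[ax, ay, az], ...]}. A call has 1 to 12 rows; each row shifts and turns the commanded pose from where the row before left it, along the tool's axes as they then stand; what a row does not reach is not made up. A row lasts 1/12 s, in which the tool goes at most 41.7 mm and 7.16 degrees, less where a joint would pass 70% of its speed; a pose out of reach is approached as far as the arm can. A call with a gripper value outside its range is refused whole. The fingers move at their own pace and stop on an object; the grip force is fixed at half the most. Time passes only in rows, so rows that do not move let the fingers close. It gives the time, the measured TCP pose, the force, the opening and the grip force at its end, in the units of the state.
- ctrl.get_obs(): the state, without advancing time (a new reading comes with each control period).
- ctrl.get_image(name): name is "scene" or "side" or "wrist"; returns the picture (384x512x3 uint8, red, green, blue); there is no depth.
- ctrl.camera_params(name): a dict with "vfov" (degrees; the focal length in pixels is half the picture's height over the tangent of half this angle, whatever the lens; pixels are square), "cx", "cy" (the principal point, pixels), "R" (3x3) and "t" (3): a world point X has camera coordinates R X + t; the wrist camera has in their place "T_tool_cam" (4x4, takes a point from camera to tool coordinates, whose origin is the TCP and whose axes are the flange's). Camera axes: x right, y down, z forward; pixel columns grow to the right and rows downward; lengths in mm; the calibration is good to about 2 mm. A picture is of the moment at which its call begins: read the wrist's pose just before it. camera_params takes no time and is no camera call.
- ctrl.close_job(): hands the job in; it is judged then, once.
The state is a dict: "t": time; "qpos": joint angles; "qvel": joint speeds; "joint_torque": joint torques, N m; "ee_pos": TCP position; "orientation": TCP orientation; "ft_force": force on the tool from outside, world axes, zero at the start; "moment": the same for the moment, N m; "width": finger opening in mm; "grasp_force": force on a finger pad.
Only numpy, scipy, OpenCV 4.12 (cv2) and the standard library are available. Lean on these libraries where they do the work, as an engineer would, in place of code of your own. Each camera call takes 0.05 s, during which the arm holds its last target. There are 200 camera calls.

TASK

Use the flat knife to open the honing-stone case: slip the blade's tip into the notch above the small iron ledge, lever the lid up with it, without pushing the lid with the fingers while it is still nearly shut, and swing the lid right back on its hinges. Then gently lay the knife flat on the grey stone, handle side up, lengthwise along the middle of the stone, and let go. Do not drop the knife, and leave the clamp, the finial and the pulleys where they are.

Things in the scene. Friction and masses are not known exactly. Their poses are not given: they have to be found in the camera images.
- knife: loose flat knife, 170 long, 20 wide, steel 3 thick over its whole length with a flat underside; the rear half carries a dark wooden handle on top, 85 x 20 x 22 (total height there 25). Starts flat on the bench, handle side up. Origin: centre of the underside; x points to the blade's tip (tip at x = +85, handle from x = -85 to 0), z up
- knife_tip (a point): middle of the blade's front edge, 85 mm ahead of the knife's origin and 1.5 above its underside
- knife_grip (a point): a good place to grip the handle: 30 mm behind the knife's origin, on its axis, 14 above its underside; handle 20 wide here
- case: pale wooden case, fixed to the bench, 90 (x) x 214 (y) and 30 high, walls 6, with a hinged lid 20 high on top (50 in all when shut). Origin: centre of the underside. The hinges (black iron) lie along its +x long side, the pry notch in the middle of its -x long side. Inside is a fixed grey honing stone, 56 (x) x 180 (y), centred, its top 3 above the case's rim
- stone_top (a point): centre of the stone's top face, 33 above the bench; axes as the case's (stone 56 along x, 180 along y)
- notch (a point): centre of the mouth of the pry notch in the lid's lower edge, on the case's outer -x face, 35 above the bench: 40 wide (y), 10 high (30 to 40 above the bench), through the lid's 6 mm wall into the hollow lid. A blade entering along the case's +x here passes over the stone (33). A iron ledge, top at 30, sticks out 10 below it; a black iron plate on the lid's top edge marks it
- lid_hinge (a point): middle of the hinge line, 45 mm to +x of the case's centre and 30 above the bench; the line runs along the case's y
- lid_lip (a point): on the lid: the middle of the lower edge over the notch, inside the 6 mm front wall, 87 mm from the hinge line and 10 above the rim plane when shut; the lid's inner ceiling is 14 above the rim plane, its top 20. Moves with the lid
- lid (a joint): lid angle in rad: 0 shut, grows as it opens, 1.57 upright, 2.1 stop (leaning back). Stiff hinge: stays where it is left; it takes about 2 N at the lip
- clamp: wooden hand-screw clamp lying on the bench, about 190 x 280 x 34, origin under its centre; a bystander
- finial: turned kaya wood finial, standing, 48 diameter, 82 high, origin under its centre; a bystander
- pulley0: brass pulley lying flat, 64 diameter, 24 high, origin under its centre; a bystander
- pulley1: second brass pulley, same as the first; a bystander

How it is judged:
By the outcome, as a careful person would: the job done as asked, in the order asked, and still so for the second after the job is handed in, with the robot touching nothing.
It also fails if it takes over 50 s, if anything falls off the work surface, if the arm or the gripper's body presses on something with over 40 N, if the wrist force passes 120 N, or if a joint passes its speed limit or range.

## Working session

There is one attempt and no reset: what is moved stays moved. The work goes in short steps, Python scripts to look and compute and a shell command to move; the robot and the scene stay as the last step left them, time stands still between calls to the robot, and variables do not carry over. Pictures are saved under pics/ and viewed, at most 10 in all, crops included, and the job is handed in when it is done.

```bash
ls; mkdir -p pics; python3 - <<'E'
from workcell import ctrl
import cv2, numpy as np
np.set_printoptions(precision=4,suppress=True)
o=ctrl.get_obs(); print(o)
for n in ("scene","side","wrist"):
    print(n,ctrl.camera_params(n))
a=[cv2.cvtColor(ctrl.get_image(n),cv2.COLOR_RGB2BGR) for n in ("scene","side","wrist")]
for n,i in zip("abc",a): cv2.imwrite(f"pics/raw_{n}.png",i)
cv2.imwrite("pics/1.png",cv2.resize(a[0],(800,600),interpolation=cv2.INTER_CUBIC))
cv2.imwrite("pics/2.png",cv2.resize(a[1],(800,600),interpolation=cv2.INTER_CUBIC))
E
```

```text
pics
{'t': 0.0, 'qpos': array([-1.304 ,  0.4238,  1.6307, -0.    ,  1.0886, -0.019 ]), 'qvel': array([-0.0005, -0.0006,  0.0004, -0.    ,  0.001 ,  0.003 ]), 'joint_torque': array([  0.0026, -54.4614, -27.3665,   0.0646,   0.0228,  -0.0001]), 'ee_pos': array([ 176.0848, -599.1087,  221.9162]), 'orientation': array([-3.1081, -0.4472,  0.0003]), 'ft_force': array([-0.3063,  0.8579, -0.0532]), 'moment': array([-0.0167,  0.0211, -0.0262]), 'grasp_force': 0.0, 'width': 87.62843075176694}
scene {'vfov': 54.83789755150427, 'cx': 253.9167925664519, 'cy': 193.24558086065076, 'R': array([[ 0.4359,  0.8999, -0.0118],
       [ 0.763 , -0.3765, -0.5253],
       [-0.4772,  0.22  , -0.8508]]), 't': array([-324.7434, -423.0506, 1540.7193])}
side {'vfov': 47.20027496454744, 'cx': 254.36610968085054, 'cy': 195.94544194286567, 'R': array([[-0.9697, -0.2441, -0.0098],
       [-0.1672,  0.6922, -0.7021],
       [ 0.1781, -0.6792, -0.712 ]]), 't': array([ 619.5243,  109.8777, 1158.4369])}
wrist {'vfov': 70.3210905776693, 'cx': 255.4515358365382, 'cy': 188.92437995243623, 'T_tool_cam': array([[   0.0002,   -0.9645,   -0.264 ,   72.7663],
       [   1.    ,    0.    ,    0.0005,   -1.1232],
       [  -0.0005,   -0.264 ,    0.9645, -162.2009],
       [   0.    ,    0.    ,    0.    ,    1.    ]])}
```

View pics/1.png

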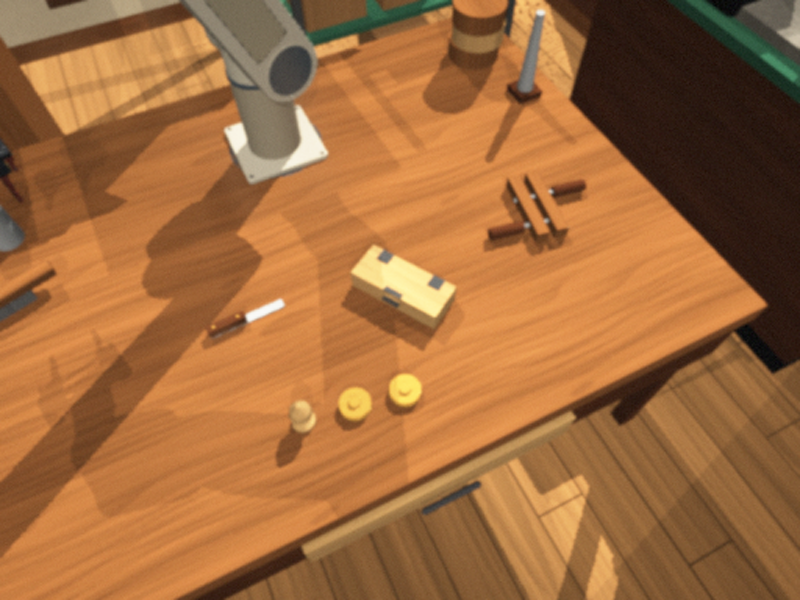

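View pics/2.png

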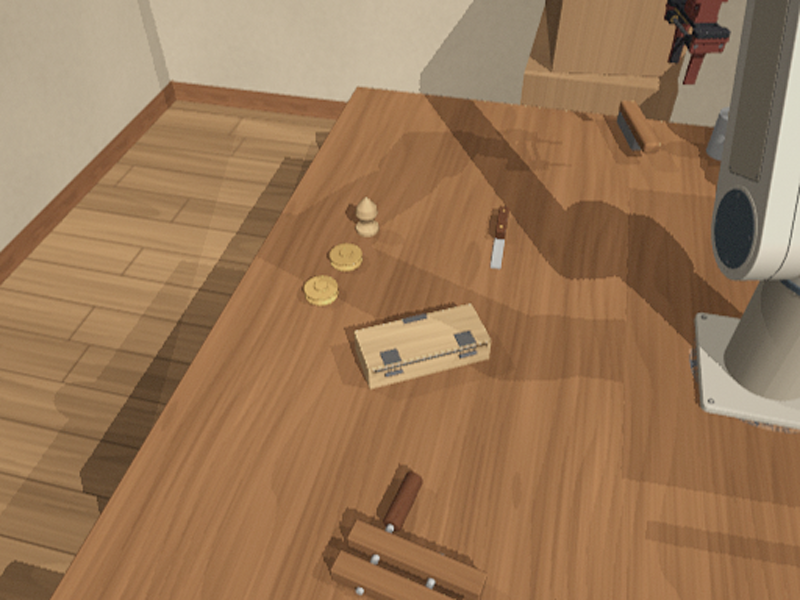

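The scene view shows the knife (handle end at (210,332), tip at (284,303)), and the case with its notch plate at (392,294). In the side view the knife runs from (503,208) to the tip at (496,267), the plate is at (415,319), and the hinges face +y. I'll triangulate these points.

```bash
cat > h.py <<'E'
from workcell import ctrl
import cv2, numpy as np
from scipy.spatial.transform import Rotation as Ro
np.set_printoptions(precision=2,suppress=True)
def pr(n,obs=None):
    p=ctrl.camera_params(n); f=192/np.tan(np.radians(p["vfov"]/2))
    if "R" in p: R,t=np.array(p["R"]),np.array(p["t"])
    else:
        T=np.eye(4); T[:3,:3]=Ro.from_rotvec(obs["orientation"]).as_matrix(); T[:3,3]=obs["ee_pos"]
        M=np.linalg.inv(T@np.array(p["T_tool_cam"])); R,t=M[:3,:3],M[:3,3]
    return f,p["cx"],p["cy"],R,t
def ray(c,uv):
    f,cx,cy,R,t=c; d=R.T@np.array([(uv[0]-cx)/f,(uv[1]-cy)/f,1]); return -R.T@t,d/np.linalg.norm(d)
def tri(*cu):
    A=0;b=0;rs=[ray(*x) for x in cu]
    for o,d in rs:
        P=np.eye(3)-np.outer(d,d);A=A+P;b=b+P@o
    X=np.linalg.solve(A,b); return X,max(np.linalg.norm((np.eye(3)-np.outer(d,d))@(X-o)) for o,d in rs)
def onz(c,uv,z):
    o,d=ray(c,uv); return o+d*(z-o[2])/d[2]
def proj(c,X):
    f,cx,cy,R,t=c; q=(R@np.asarray(X,float).T).T+t; return np.c_[f*q[:,0]/q[:,2]+cx,f*q[:,1]/q[:,2]+cy]
E
python3 - <<'E'
from h import *
s=lambda u:((u[0]+.5)/1.5625-.5,(u[1]+.5)/1.5625-.5)
a,b=pr("scene"),pr("side")
for n,u,v in [("khandle",(210,332),(503,208)),("ktip",(284,303),(496,267)),("plate",(392,294),(415,319)),("c_-y",(455,291),(371,372)),("c+",(376,248),(490,345)),("c3",(437,325),(355,333)),("fin",(302,428),(368,233)),("p0",(355,405),(346,256)),("p1",(405,390),(321,290))]:
    print(n,*tri((a,s(u)),(b,s(v))))
E
```

```text
khandle [ 491.83 -317.37   20.06] 2.4036547477408736
ktip [ 480.52 -151.47    1.  ] 2.487748562508883
plate [592.55  61.93  45.07] 0.6224631916700509
c_-y [638.65 188.19  36.26] 2.7592459907094353
c+ [458.77  84.45  36.6 ] 2.0040629073483025
c3 [691.8 112.9  34.5] 6.257519111795114
fin [ 759.96 -217.84  -18.36] 1.2034516761937757
p0 [ 772.72 -106.72    9.03] 1.3324736470319956
p1 [788.92  -3.53   9.32] 0.04586211447618923
```

```bash
python3 -m pendant '{"grip":[0.2,0.2,0.2,0.2,0.2,0.2,0.2,0.2,0.2,0.2,0.2,0.2],"linear":[[33,-24,2],[33,-24,2],[33,-24,2],[33,-24,2],[33,-24,2],[33,-24,2],[33,-24,2],[33,-24,2],[33,-24,2],[33,-24,2],[33,-24,2],[33,-24,2]],"angular":[[0,0,0],[0,0,0],[0,0,0],[0,0,0],[0,0,0],[0,0,0],[0,0,0],[0,0,0],[0,0,0],[0,0,0],[0,0,0],[0,0,0]]}'
python3 -m pendant '{"grip":[0.2,0.2,0.2,0.2,0.2,0.2,0.2,0.2,0.2,0.2,0.2,0.2],"linear":[[0,0,0],[0,0,0],[0,0,0],[0,0,0],[0,0,0],[0,0,0],[0,0,0],[0,0,0],[0,0,0],[0,0,0],[0,0,0],[0,0,0]],"angular":[[0,0,-0.123],[0,0,-0.123],[0,0,-0.123],[0,0,-0.123],[0,0,-0.123],[0,0,-0.123],[0,0,-0.123],[0,0,-0.123],[0,0,-0.123],[0,0,-0.123],[0,0,-0.123],[0,0,0]]}'
python3 - <<'E'
from h import *
o=ctrl.get_obs();print(o)
im=cv2.cvtColor(ctrl.get_image("wrist"),cv2.COLOR_RGB2BGR)
import pickle;pickle.dump(o,open("o3.pkl","wb"))
cv2.imwrite("pics/3.png",cv2.resize(im,(800,600),interpolation=cv2.INTER_CUBIC))
E
```

```text
t: 1.15
ee_pos: [475.8, -209.8, 198.6]
orientation: [3.11, 0.447, -0.0]
ft_force: [0.0, -1.4, 0.8]
width: 52.5
grasp_force: 0.0
t: 2.15
ee_pos: [474.8, -211.6, 198.5]
orientation: [-2.139, -2.3, 0.0]
ft_force: [0.3, -0.2, 0.7]
width: 52.4
grasp_force: 0.0
{'t': 2.15, 'qpos': array([-0.44,  0.3 ,  1.88, -0.  ,  0.96, -0.51]), 'qvel': array([ 0.  , -0.  , -0.  , -0.  , -0.  ,  0.22]), 'joint_torque': array([  0.  , -44.11, -24.53,   0.04,   0.05,  -1.77]), 'ee_pos': array([ 474.78, -211.58,  198.5 ]), 'orientation': array([-2.14, -2.3 ,  0.  ]), 'ft_force': array([ 0.33, -0.25,  0.67]), 'moment': array([-0.02, -0.05,  0.02]), 'grasp_force': 0.0, 'width': 52.383062189534755}
```

View pics/3.png

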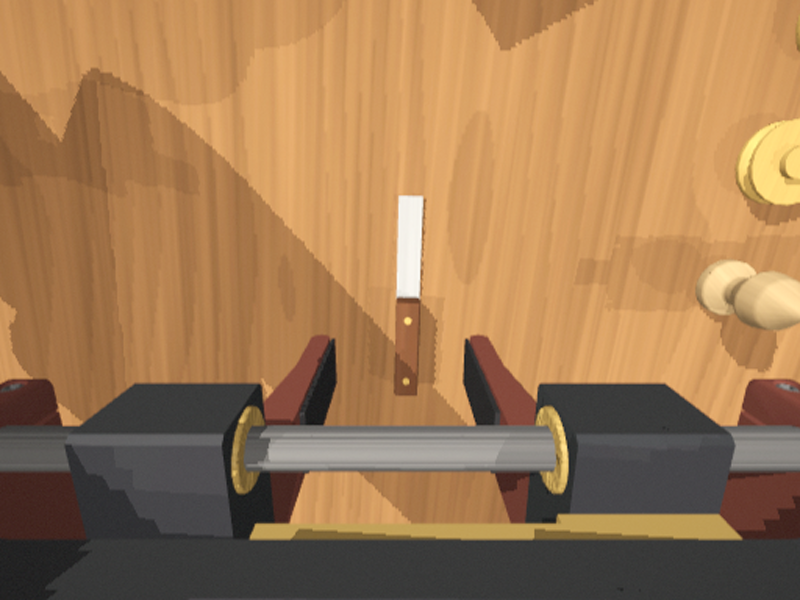

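The knife stands upright in the wrist view: tip centre at (411,196), handle front edge at (408,300), handle rear end at (405,393).

```bash
python3 - <<'E'
from h import *
import pickle
o=pickle.load(open("o3.pkl","rb"))
s=lambda u:((u[0]+.5)/1.5625-.5,(u[1]+.5)/1.5625-.5)
w=pr("wrist",o);a=pr("scene");b=pr("side")
t=onz(w,s((411.5,196)),3);h=onz(w,s((408.5,298)),25);e=onz(w,s((405.5,394)),25)
print(t,h,e,np.linalg.norm(t-h),np.linalg.norm(h-e),np.degrees(np.arctan2(*(t-e)[1::-1])))
print(tri((w,s((411.5,196))),(a,s((284,303))),(b,s((496,267)))), tri((w,s((405.5,394))),(a,s((210,332))),(b,s((503,208)))))
R=Ro.from_rotvec(o["orientation"]).as_matrix();print(R)
E
```

```text
[ 480.71 -151.32    3.  ] [ 484.11 -231.82   25.  ] [ 488.3  -318.77   25.  ] 83.5231174760074 87.04285200468587 92.59596879377727
(array([ 480.62, -151.42,    1.08]), np.float64(2.5503846067781355)) (array([ 490.52, -319.12,   19.51]), np.float64(3.999314349849607))
[[-0.07  1.   -0.  ]
 [ 1.    0.07  0.  ]
 [ 0.   -0.   -1.  ]]
```

```bash
python3 -m pendant '{"grip":[0.2,0.2,0.2,0.2,0.2,0.2,0.2,0.2,0.2,0.2],"linear":[[-9,1.5,28],[-9,1.5,28],[-9,1.5,28],[-9,1.5,28],[-8,1.5,28],[0,0,22],[0,0,18],[0,0,14],[0,0,1],[0,0,0]],"angular":[[0,0,0.024],[0,0,0],[0,0,0],[0,0,0],[0,0,0],[0,0,0],[0,0,0],[0,0,0],[0,0,0],[0,0,0]]}'
python3 - <<'E'
from h import *
o=ctrl.get_obs();print(o["ee_pos"],o["orientation"])
im=cv2.cvtColor(ctrl.get_image("wrist"),cv2.COLOR_RGB2BGR)
cv2.imwrite("pics/4.png",im)
E
```

```text
t: 3.03
ee_pos: [484.1, -255.0, 3.0]
orientation: [-2.174, -2.265, 0.001]
ft_force: [-0.4, 0.3, 0.3]
width: 52.8
grasp_force: 0.0
[ 484.09 -254.96    2.98] [-2.17 -2.27  0.  ]
```

View pics/4.png

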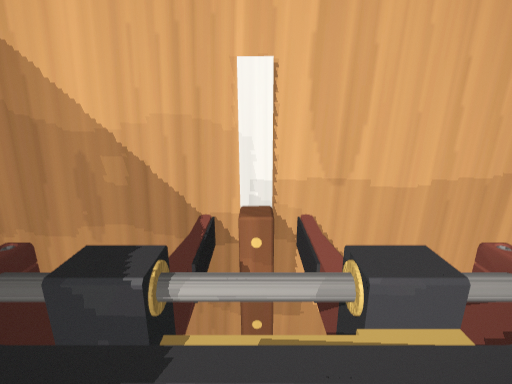

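The knife lies centred between the open fingers, with its tip at (255.5,57). I'll grip it and lift.

```bash
python3 - <<'E'
from h import *
o=ctrl.get_obs();w=pr("wrist",o);t=onz(w,(255.5,57),3);h=onz(w,(256,206.5),25)
R=Ro.from_rotvec(o["orientation"]).as_matrix();print("tip,handle front in tool",R.T@(t-o["ee_pos"]),R.T@(h-o["ee_pos"]),R)
E
python3 -m pendant '{"grip":[-1,-1,-1,-1,-1,-1,-1,-1],"linear":[[0,0,0],[0,0,0],[0,0,0],[0,0,0],[0,0,0],[0,0,0],[0,0,0],[0,0,0]],"angular":[[0,0,0],[0,0,0],[0,0,0],[0,0,0],[0,0,0],[0,0,0],[0,0,0],[0,0,0]]}'
python3 -m pendant '{"grip":[-1,-1,-1,-1,-1,-1,-1,-1],"linear":[[0,0,-5],[0,0,-10],[0,0,-25],[0,0,-30],[0,0,-30],[0,0,-30],[0,0,-20],[0,0,0]],"angular":[[0,0,0],[0,0,0],[0,0,0],[0,0,0],[0,0,0],[0,0,0],[0,0,0],[0,0,0]]}'
```

```text
tip,handle front in tool [103.54   0.4    0.83] [ 24.73   0.68 -21.18] [[-0.04  1.   -0.  ]
 [ 1.    0.04  0.  ]
 [ 0.   -0.   -1.  ]]
t: 3.75
ee_pos: [484.8, -255.4, 4.1]
orientation: [2.172, 2.269, 0.0]
ft_force: [-1.8, 2.0, 5.6]
width: 19.9
grasp_force: 30.0
t: 4.42
ee_pos: [486.9, -256.5, 158.6]
orientation: [2.167, 2.264, 0.003]
ft_force: [0.2, -0.6, -1.4]
width: 19.8
grasp_force: 30.0
```

```bash
python3 -m pendant '{"grip":[-1,-1,-1,-1,-1,-1,-1,-1,-1,-1,-1,-1],"linear":[[26,27,0],[26,27,0],[26,27,0],[26,27,0],[26,27,0],[26,27,0],[26,27,0],[0,0,0],[0,0,0],[0,0,0],[0,0,0],[0,0,0]],"angular":[[0,0,0],[0,0,0],[0,0,0],[0,0,0],[0,0,0],[0,0,0],[0,0,0],[0,0,-0.12],[0,0,-0.12],[0,0,-0.12],[0,0,-0.12],[0,0,0]]}'
python3 - <<'E'
from h import *
import pickle
o=ctrl.get_obs();print(o["ee_pos"],o["orientation"])
im=cv2.cvtColor(ctrl.get_image("wrist"),cv2.COLOR_RGB2BGR)
pickle.dump(o,open("o5.pkl","wb"))
cv2.imwrite("pics/5.png",cv2.resize(im,(800,600),interpolation=cv2.INTER_CUBIC))
E
```

```text
t: 5.42
ee_pos: [664.6, -64.8, 152.3]
orientation: [-1.563, -2.723, 0.001]
ft_force: [0.2, 0.3, -1.7]
width: 19.5
grasp_force: 30.0
[664.55 -64.83 152.35] [-1.56 -2.72  0.  ]
```

View pics/5.png

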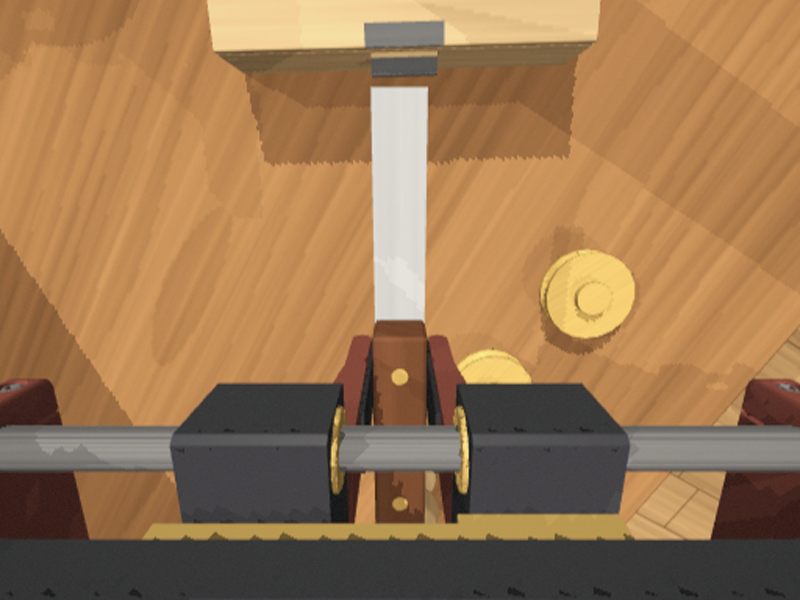

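The wrist view shows the lid's front top edge running from (215,51) to (598,41), the plate's front middle at (404,47), the ledge's outer edge centre at (404,76), and the knife tip at (399.5,88).

```bash
cat >> h.py <<'E'
s=lambda u:((u[0]+.5)/1.5625-.5,(u[1]+.5)/1.5625-.5)
E
python3 - <<'E'
from h import *
import pickle
o=pickle.load(open("o5.pkl","rb"));w=pr("wrist",o);a=pr("scene");b=pr("side")
R=Ro.from_rotvec(o["orientation"]).as_matrix()
L=onz(w,s((215,51)),50);Q=onz(w,s((598,41)),50);d=Q-L
print("edge",L,Q,np.linalg.norm(d),"case x yaw",np.degrees(np.arctan2(d[0],-d[1])) , np.degrees(np.arctan2(-d[0]*-1,d[1])))
print("mid",(L+Q)/2,"plate",onz(w,s((404,47)),50),"ledge",onz(w,s((404.5,76)),30))
print("tri plate",tri((w,s((404,34))),(a,s((392,294))),(b,s((415,319)))))
print("tool yaw",np.degrees(np.arctan2(R[1,0],R[0,0])),"tip z=152",onz(w,s((399.5,88)),152)-o["ee_pos"], R.T@(onz(w,s((399.5,88)),151)-o["ee_pos"]))
for z in (148,150,152): print(z,np.linalg.norm(onz(w,s((371,88)),z)-onz(w,s((428,88)),z)))
M=(L+Q)/2
for n,c in(("scene",a),("side",b)): print(n,proj(c,[L,Q,M])*1.5625)
E
```

```text
edge [504.95   6.09  50.  ] [686.1  117.56  50.  ] 212.6971447394665 case x yaw 121.60517792086613 58.39482207913387
mid [595.52  61.83  50.  ] plate [594.88  60.89  50.  ] ledge [600.57  52.17  30.  ]
tri plate (array([592.13,  64.21,  46.89]), np.float64(3.0194163232265976))
tool yaw 120.28391284479034 tip z=152 [-51.47  89.92  -0.35] [103.79   0.9    1.48]
148 20.403974535291397
150 20.15908833908299
152 19.914202142874778
scene [[350.92 271.48]
 [435.19 316.42]
 [392.   293.38]]
side [[470.11 303.08]
 [353.27 330.59]
 [412.76 316.58]]
```

```bash
python3 -m pendant '{"grip":[-1,-1,-1,-1,-1,-1,-1,-1,-1,-1,-1],"linear":[[0,0,25],[0,0,25],[0,0,25],[0,0,20],[0,0,12],[0,0,7],[7,2,0],[7,2,0],[7,2,0],[7,0,0],[0,0,0]],"angular":[[0,0,0],[0,0,0],[0,0,0],[0,0,0],[0,0,0],[0,0,0],[0,0,-0.023],[0,0,0],[0,0,0],[0,0,0],[0,0,0]]}'
python3 - <<'E'
from h import *
import pickle
o=ctrl.get_obs();print(o["ee_pos"],o["orientation"]);pickle.dump(o,open("o6.pkl","wb"))
i=cv2.cvtColor(ctrl.get_image("wrist"),cv2.COLOR_RGB2BGR)[0:200,130:390]
j=cv2.cvtColor(ctrl.get_image("scene"),cv2.COLOR_RGB2BGR)[140:240,200:330]
cv2.imwrite("pics/6.png",np.vstack([cv2.resize(i,(390,300)),cv2.resize(j,(390,300),interpolation=cv2.INTER_CUBIC)]))
E
```

```text
t: 6.38
ee_pos: [655.9, -36.4, 40.7]
orientation: [1.537, 2.739, 0.001]
ft_force: [-0.1, -0.1, -1.0]
width: 19.4
grasp_force: 30.0
[655.85 -36.4   40.73] [1.54 2.74 0.  ]
```

View pics/6.png

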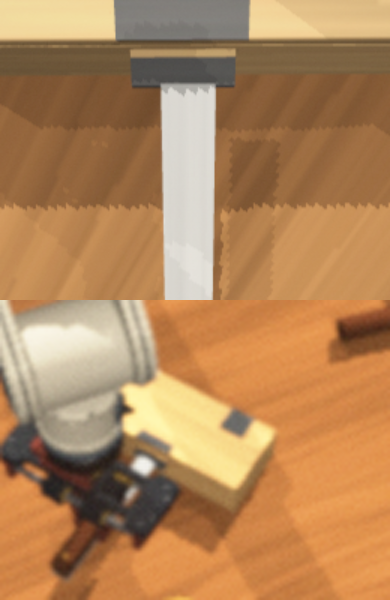

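Tip centre in the crop is at (188,87) and the ledge centre at x=183, so the blade is about 2 mm off to the right. It is also about 2 mm high. I'll correct both and insert.

```bash
python3 -m pendant '{"grip":[-1,-1,-1,-1,-1,-1,-1,-1],"linear":[[0,-2,2.2],[4,0,0],[5,0,0],[5,0,0],[5,0,0],[5,0,0],[5,0,0],[0,0,0]],"angular":[[0,0,0],[0,0,0],[0,0,0],[0,0,0],[0,0,0],[0,0,0],[0,0,0],[0,0,0]]}'
python3 - <<'E'
from h import *
o=ctrl.get_obs();print(o["ee_pos"],o["ft_force"])
i=cv2.cvtColor(ctrl.get_image("wrist"),cv2.COLOR_RGB2BGR)[0:200,130:390]
cv2.imwrite("pics/7.png",cv2.resize(i,(520,400)))
E
```

```text
t: 7.15
ee_pos: [638.6, -13.3, 37.4]
orientation: [-1.538, -2.739, 0.0]
ft_force: [-0.0, -0.5, -1.6]
width: 20.0
grasp_force: 30.0
[638.62 -13.33  37.39] [-0.03 -0.51 -1.64]
```

View pics/7.png

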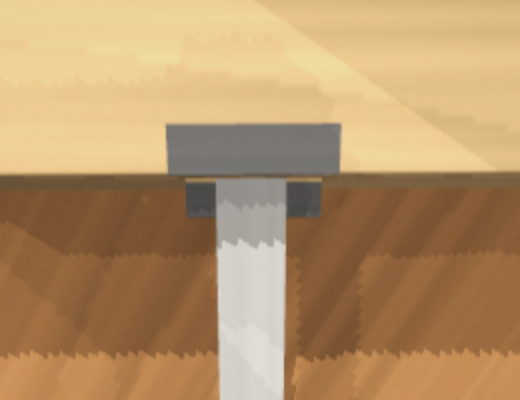

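The blade is centred in the notch, entering at (251,180), with no contact force. Next I lever it tip up.

```bash
python3 -m pendant '{"grip":[-1,-1,-1,-1,-1,-1,-1],"linear":[[0,0,0],[0,0,0],[0,0,0],[0,0,0],[0,0,0],[0,0,0],[0,0,0]],"angular":[[0,0.03,0],[0,0.03,0],[0,0.03,0],[0,0.03,0],[0,0.03,0],[0,0.03,0],[0,0,0]]}'
python3 - <<'E'
from h import *
o=ctrl.get_obs();print(o["ee_pos"],o["ft_force"],o["moment"],o["width"])
i=cv2.cvtColor(ctrl.get_image("wrist"),cv2.COLOR_RGB2BGR)[0:200,130:390]
j=cv2.cvtColor(ctrl.get_image("side"),cv2.COLOR_RGB2BGR)[150:270,200:330]
cv2.imwrite("pics/8.png",np.hstack([cv2.resize(i,(400,308)),cv2.resize(j,(333,308),interpolation=cv2.INTER_CUBIC)]))
E
```

```text
t: 7.78
ee_pos: [639.5, -15.0, 36.9]
orientation: [-1.461, -2.598, -0.132]
ft_force: [-0.3, 1.1, -1.8]
width: 19.5
grasp_force: 30.0
[639.48 -15.03  36.93] [-0.26  1.13 -1.84] [-0.07 -0.15  0.  ] 19.549143337128168
```

View pics/8.png

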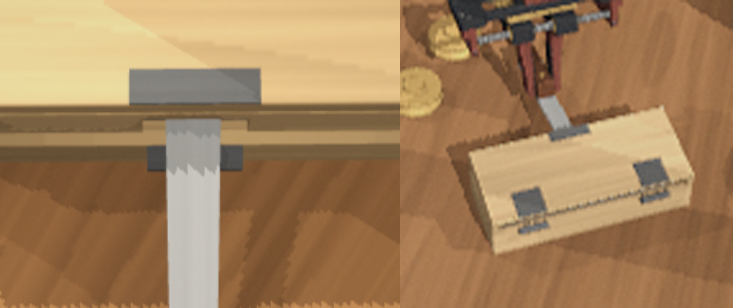

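The lid has started to rise: a gap shows between the rim and the lid edge at about (195,140), and the blade is still in the notch. I'll follow the lid's arc.

```bash
python3 -m pendant '{"grip":[-1,-1,-1,-1,-1,-1,-1,-1],"linear":[[3.7,0,-4.9],[3.7,0,-4.9],[3.7,0,-4.9],[5.9,0,-4.5],[5.9,0,-4.5],[5.9,0,-4.5],[0,0,0],[0,0,0]],"angular":[[0,0,0],[0,0,0],[0,0,0],[0,0,0],[0,0,0],[0,0,0],[0,0,0],[0,0,0]]}'
python3 - <<'E'
from h import *
o=ctrl.get_obs();print(o["ee_pos"],o["ft_force"],o["moment"],o["width"]);print(Ro.from_rotvec(o["orientation"]).as_matrix())
i=cv2.cvtColor(ctrl.get_image("wrist"),cv2.COLOR_RGB2BGR)[0:240,100:420]
j=cv2.cvtColor(ctrl.get_image("side"),cv2.COLOR_RGB2BGR)[130:270,200:330]
cv2.imwrite("pics/9.png",np.hstack([cv2.resize(i,(400,300)),cv2.resize(j,(390,300),interpolation=cv2.INTER_CUBIC)]))
E
```

```text
t: 8.55
ee_pos: [627.4, 6.2, 71.2]
orientation: [-1.46, -2.6, -0.133]
ft_force: [-0.0, -0.5, -1.8]
width: 19.8
grasp_force: 30.0
[627.37   6.21  71.18] [-0.05 -0.5  -1.79] [-0.1  -0.17 -0.03] 19.80949938362801
[[-0.51  0.85 -0.09]
 [ 0.84  0.52  0.15]
 [ 0.18  0.   -0.98]]
```

View pics/9.png

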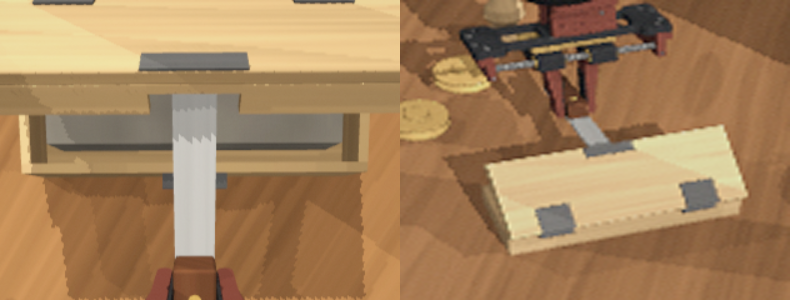

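The lid stands roughly 30° open, with the stone visible beneath and the blade hooked under the lip at (195,95). I'll carry on along the arc.

```bash
python3 -m pendant '{"grip":[-1,-1,-1,-1,-1,-1,-1,-1,-1,-1],"linear":[[6.9,0,-2.6],[6.9,0,-2.6],[6.9,0,-2.6],[7.4,0,-0.4],[7.4,0,-0.4],[7.4,0,-0.4],[6.5,0,1.5],[6.5,0,1.5],[6.5,0,1.5],[0,0,0]],"angular":[[0,0,0],[0,0,0],[0,0,0],[0,0,0],[0,0,0],[0,0,0],[0,0,0],[0,0,0],[0,0,0],[0,0,0]]}'
python3 -m pendant '{"grip":[-1,-1,-1,-1,-1,-1,-1,-1],"linear":[[5,0,3],[5,0,3],[5,0,3],[5.9,0,3.3],[4,0,4],[3.5,0,3.3],[3,0,3.3],[0,0,0]],"angular":[[0,0,0],[0,0,0],[0,0,0],[0,0,0],[0,0,0],[0,0,0],[0,0,0],[0,0,0]]}'
python3 - <<'E'
from h import *
o=ctrl.get_obs();print(o["ft_force"],o["moment"])
cv2.imwrite("pics/side_a.png",cv2.cvtColor(ctrl.get_image("side"),cv2.COLOR_RGB2BGR))
cv2.imwrite("pics/wrist_a.png",cv2.cvtColor(ctrl.get_image("wrist"),cv2.COLOR_RGB2BGR))
E
```

```text
t: 9.48
ee_pos: [594.6, 58.6, 85.7]
orientation: [-1.459, -2.599, -0.131]
ft_force: [-0.1, 0.2, -1.4]
width: 19.9
grasp_force: 30.0
t: 10.15
ee_pos: [576.5, 87.8, 68.3]
orientation: [-1.459, -2.599, -0.131]
ft_force: [0.3, -0.5, -1.4]
width: 19.5
grasp_force: 30.0
[ 0.26 -0.46 -1.42] [-0.14 -0.16 -0.03]
```

```bash
python3 -m pendant '{"grip":[-1,-1,-1,-1],"linear":[[2,0,0.4],[2,0,0.4],[2,0,0.4],[0,0,0]],"angular":[[0,0,0],[0,0,0],[0,0,0],[0,0,0]]}'
python3 -m pendant '{"grip":[-1,-1,-1,-1],"linear":[[2,0,0.4],[2,0,0.4],[2,0,0.4],[0,0,0]],"angular":[[0,0,0],[0,0,0],[0,0,0],[0,0,0]]}'
```

```text
t: 10.58
ee_pos: [576.0, 91.0, 69.5]
orientation: [-1.461, -2.605, -0.132]
ft_force: [3.8, -8.5, -1.7]
width: 20.0
grasp_force: 30.0
t: 10.92
ee_pos: [577.0, 92.5, 70.2]
orientation: [-1.464, -2.615, -0.132]
ft_force: [11.9, -27.8, -0.4]
width: 19.7
grasp_force: 30.1
```

The lid is at its stop, shown by the force rise. I'll retract, level the knife and look.

```bash
python3 -m pendant '{"grip":[-1,-1,-1,-1,-1,-1,-1,-1,-1,-1,-1],"linear":[[-8,0,-1.5],[-16,0,-3],[-20,0,-3.6],[-20,0,-3.6],[-5,0,-25],[-5,0,-25],[-3,0,-20],[0,0,0],[0,0,0],[0,0,0],[0,0,0]],"angular":[[0,0,0],[0,0,0],[0,0,0],[0,0,0],[0,0,0],[0,0,0],[0,0,0],[0,-0.09,0],[0,-0.09,0],[0,0,0],[0,0,0]]}'
python3 - <<'E'
from h import *
import pickle
o=ctrl.get_obs();pickle.dump(o,open("o10.pkl","wb"));print(o["ft_force"],o["moment"]);print(Ro.from_rotvec(o["orientation"]).as_matrix())
k=[cv2.cvtColor(ctrl.get_image(n),cv2.COLOR_RGB2BGR) for n in ("wrist","side","scene")]
for n,i in zip(("w","s","c"),k): cv2.imwrite(f"pics/b_{n}.png",i)
# blade mask: bright, unsaturated
h=cv2.cvtColor(k[0],cv2.COLOR_BGR2HSV); m=((h[...,1]<40)&(h[...,2]>140)).astype(np.uint8)
m[:,:220]=0;m[:,300:]=0;m[230:]=0
for r in range(40,230,10):
    c=np.where(m[r])[0]; print(r,(c.min(),c.max(),len(c)) if len(c) else None,end=' ')
# knife handle colors down column 256
print(); print([tuple(k[0][r,256]) for r in range(40,80,3)])
E
```

```text
t: 11.83
ee_pos: [617.5, 21.3, 135.5]
orientation: [-1.535, -2.738, -0.001]
ft_force: [0.6, 0.4, -2.0]
width: 20.0
grasp_force: 30.0
[ 0.6   0.38 -2.  ] [-0.05 -0.1   0.03]
[[-0.52  0.85 -0.  ]
 [ 0.85  0.52  0.  ]
 [ 0.   -0.   -1.  ]]
40 None 50 None 60 (np.int64(237), np.int64(272), 36) 70 (np.int64(220), np.int64(298), 60) 80 (np.int64(220), np.int64(293), 71) 90 (np.int64(220), np.int64(297), 72) 100 (np.int64(220), np.int64(299), 80) 110 (np.int64(220), np.int64(299), 80) 120 (np.int64(220), np.int64(299), 80) 130 (np.int64(239), np.int64(271), 33) 140 (np.int64(239), np.int64(271), 33) 150 (np.int64(237), np.int64(272), 36) 160 (np.int64(239), np.int64(271), 33) 170 (np.int64(239), np.int64(271), 33) 180 (np.int64(240), np.int64(271), 32) 190 (np.int64(240), np.int64(271), 32) 200 (np.int64(240), np.int64(271), 32) 210 None 220 None 
[(np.uint8(77), np.uint8(125), np.uint8(178)), (np.uint8(117), np.uint8(171), np.uint8(203)), (np.uint8(118), np.uint8(170), np.uint8(203)), (np.uint8(83), np.uint8(123), np.uint8(153)), (np.uint8(63), np.uint8(94), np.uint8(118)), (np.uint8(119), np.uint8(155), np.uint8(181)), (np.uint8(206), np.uint8(212), np.uint8(215)), (np.uint8(206), np.uint8(213), np.uint8(215)), (np.uint8(205), np.uint8(212), np.uint8(214)), (np.uint8(206), np.uint8(212), np.uint8(215)), (np.uint8(221), np.uint8(227), np.uint8(230)), (np.uint8(220), np.uint8(227), np.uint8(229)), (np.uint8(221), np.uint8(227), np.uint8(231)), (np.uint8(220), np.uint8(227), np.uint8(230))]
```

```bash
python3 -m pendant '{"grip":[-1,-1,-1,-1,-1,-1,-1,-1,-1,-1,-1,-1],"linear":[[0,0,0],[0,0,0],[0,0,0],[0,0,0],[0,0,0],[0,0,0],[0,0,0],[0,0,0],[0,0,0],[0,0,0],[0,0,0],[0,0,0]],"angular":[[0,0,0.121],[0,0,0.121],[0,0,0.121],[0,0,0.121],[0,0,0.121],[0,0,0.121],[0,0,0.121],[0,0,0.121],[0,0,0.121],[0,0,0.121],[0,0,0.121],[0,0,0.121]]}'
python3 -m pendant '{"grip":[-1,-1,-1,-1,-1,-1,-1,-1],"linear":[[0,0,0],[-5,-25,0],[-5,-25,0],[-5,-25,0],[-2,-16,0],[0,0,20],[0,0,15],[0,0,0]],"angular":[[0,0,0.119],[0,0,0],[0,0,0],[0,0,0],[0,0,0],[0,0,0],[0,0,0],[0,0,0]]}'
python3 - <<'E'
from h import *
import pickle
o=ctrl.get_obs();pickle.dump(o,open("o11.pkl","wb"));print(o["ee_pos"]);R=Ro.from_rotvec(o["orientation"]).as_matrix();print(R)
k=[cv2.cvtColor(ctrl.get_image(n),cv2.COLOR_RGB2BGR) for n in ("wrist","side","scene")]
for n,i in zip("wsc",k): cv2.imwrite(f"pics/d_{n}.png",i)
w=pr("wrist",o); u=np.array([-.524,.852,0]);v=np.array([-.852,-.524,0]);C=np.array([571.6,99.7,33])
st=[C+a*u+b*v for a,b in((-28,-90),(28,-90),(28,90),(-28,90))]
P=proj(w,st);print("stone corners px (orig)",P)
I=cv2.resize(k[0],(800,600),interpolation=cv2.INTER_CUBIC)
S=cv2.resize(k[1][130:270,200:330],(260,280),interpolation=cv2.INTER_CUBIC)
I[320:600,0:260]=S
for p in P: cv2.drawMarker(I,tuple(int(round(x*1.5625)) for x in p),(0,0,255),cv2.MARKER_CROSS,14,1)
cv2.imwrite("pics/10.png",I)
E
```

```text
t: 12.98
ee_pos: [618.4, 19.8, 134.9]
orientation: [-2.971, -1.016, 0.002]
ft_force: [-0.4, 0.1, -2.7]
width: 19.8
grasp_force: 30.0
t: 13.65
ee_pos: [554.8, 89.2, 98.0]
orientation: [-3.024, -0.848, 0.007]
ft_force: [-1.3, 0.8, -1.6]
width: 20.0
grasp_force: 30.0
[554.84  89.15  98.02]
[[ 0.85  0.52 -0.  ]
 [ 0.52 -0.85 -0.  ]
 [-0.   -0.   -1.  ]]
stone corners px (orig) [[292.34  63.99]
 [219.27  64.35]
 [226.87 271.48]
 [286.23 271.32]]
```

View pics/10.png

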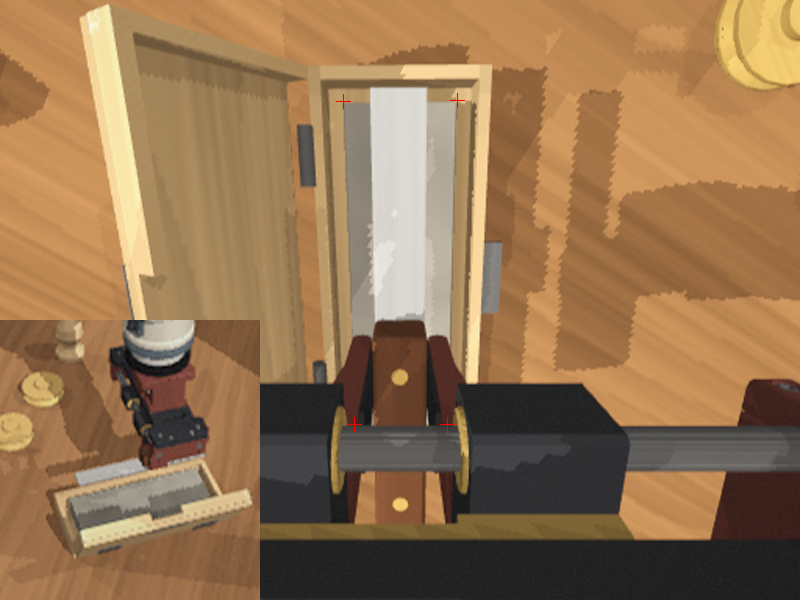

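The picture shows the lid fully back and the stone's real corners at about (345,103) and (456,103), matching the predictions within 1 mm. The knife is centred over the stone, so I'll lower it.

```bash
python3 -m pendant '{"grip":[-1,-1,-1,-1,-1,-1,-1],"linear":[[0.8,-0.7,10],[0,0,15],[0,0,15],[0,0,10],[0,0,5],[0,0,0],[0,0,0]],"angular":[[0,0,0],[0,0,0],[0,0,0],[0,0,0],[0,0,0],[0,0,0],[0,0,0]]}'
python3 -m pendant '{"grip":[-1,-1,-1,-1],"linear":[[0,0,1.2],[0,0,1.2],[0,0,0],[0,0,0]],"angular":[[0,0,0],[0,0,0],[0,0,0],[0,0,0]]}'
```

```text
t: 14.38
ee_pos: [556.9, 90.4, 45.5]
orientation: [-3.025, -0.848, -0.0]
ft_force: [-0.2, 0.7, -1.5]
width: 19.7
grasp_force: 30.0
t: 14.72
ee_pos: [556.9, 90.4, 43.4]
orientation: [3.025, 0.848, 0.001]
ft_force: [-0.0, 0.4, -1.6]
width: 20.1
grasp_force: 30.0
```

```bash
python3 -m pendant '{"grip":[-1,-1,-1,-1,-1],"linear":[[0,0,1.2],[0,0,1.2],[0,0,1.2],[0,0,0],[0,0,0]],"angular":[[0,0,0],[0,0,0],[0,0,0],[0,0,0],[0,0,0]]}'
python3 -m pendant '{"grip":[-1,-1,-1],"linear":[[0,0,0.8],[0,0,0],[0,0,0]],"angular":[[0,0,0],[0,0,0],[0,0,0]]}'
python3 -m pendant '{"grip":[-1,-1,-1],"linear":[[0,0,0.8],[0,0,0],[0,0,0]],"angular":[[0,0,0],[0,0,0],[0,0,0]]}'
```

```text
t: 15.13
ee_pos: [556.6, 90.4, 39.3]
orientation: [-3.025, -0.848, 0.0]
ft_force: [-0.4, -0.1, -1.3]
width: 19.9
grasp_force: 30.0
t: 15.38
ee_pos: [556.6, 90.4, 38.6]
orientation: [-3.025, -0.848, 0.0]
ft_force: [-0.0, -0.2, -0.4]
width: 20.0
grasp_force: 30.0
t: 15.63
ee_pos: [556.6, 90.4, 37.8]
orientation: [-3.025, -0.848, 0.0]
ft_force: [-0.5, 1.1, -1.5]
width: 19.6
grasp_force: 30.0
```

```bash
python3 -m pendant '{"grip":[-1,-1,-1],"linear":[[0,0,0.7],[0,0,0],[0,0,0]],"angular":[[0,0,0],[0,0,0],[0,0,0]]}'
python3 -m pendant '{"grip":[-1,-1,-1],"linear":[[0,0,0.5],[0,0,0],[0,0,0]],"angular":[[0,0,0],[0,0,0],[0,0,0]]}'
```

```text
t: 15.88
ee_pos: [556.7, 90.4, 37.1]
orientation: [3.025, 0.848, 0.0]
ft_force: [0.7, -0.2, -1.5]
width: 19.9
grasp_force: 30.0
t: 16.13
ee_pos: [556.7, 90.4, 37.1]
orientation: [3.025, 0.848, 0.0]
ft_force: [-2.1, 0.2, 5.9]
width: 19.6
grasp_force: 30.0
```

Contact at TCP z = 37.1 with about 7 N, matching the stone's height of 33. I'll release gently.

```bash
python3 -m pendant '{"grip":[-0.5,-0.45,-0.4,-0.3,-0.25,-0.2,-0.2],"linear":[[0,0,0],[0,0,0],[0,0,0],[0,0,0],[0,0,0],[0,0,0],[0,0,0]],"angular":[[0,0,0],[0,0,0],[0,0,0],[0,0,0],[0,0,0],[0,0,0],[0,0,0]]}'
python3 -m pendant '{"grip":[-0.2,-0.2,-0.2,-0.2,-0.2,-0.2,-0.2,-0.2,-0.2,-0.2],"linear":[[0,0,-3],[0,0,-5],[0,0,-8],[0,0,-12],[0,0,-15],[0,0,-20],[0,0,-20],[0,0,-20],[0,0,0],[0,0,0]],"angular":[[0,0,0],[0,0,0],[0,0,0],[0,0,0],[0,0,0],[0,0,0],[0,0,0],[0,0,0],[0,0,0],[0,0,0]]}'
python3 - <<'E'
from h import *
o=ctrl.get_obs();print(o["ee_pos"],o["ft_force"])
k=cv2.cvtColor(ctrl.get_image("wrist"),cv2.COLOR_RGB2BGR);cv2.imwrite("pics/e_w.png",k)
w=pr("wrist",o);u=np.array([-.524,.852,0]);v=np.array([.852,.524,0]);C=np.array([571.6,99.7,36])
h=cv2.cvtColor(k,cv2.COLOR_BGR2HSV)
print("pred tip,blade start px",proj(w,[C+85*v,C+2*v,C+[0,0,22],C-85*v+[0,0,22]]))
for a in (10,30,50,70,80,83,85,87,90):   # profile across u at blade top height
    T=np.arange(-32,33,1.);P=proj(w,[C+a*v+t*u for t in T]).round().astype(int)
    g=k[P[:,1],P[:,0]].mean(1); e=np.where(g>190)[0]
    print(a,(T[e.min()],T[e.max()],len(e)) if len(e) else None, g[::8].round())
E
```

```text
t: 16.72
ee_pos: [556.7, 90.4, 36.6]
orientation: [-3.025, -0.848, 0.0]
ft_force: [-0.3, -0.9, -1.0]
width: 35.2
grasp_force: 0.0
t: 17.55
ee_pos: [557.7, 90.5, 141.7]
orientation: [3.024, 0.848, 0.006]
ft_force: [0.6, -0.3, -0.7]
width: 35.4
grasp_force: 0.0
[557.68  90.51 141.68] [ 0.61 -0.33 -0.72]
pred tip,blade start px [[255.04  82.44]
 [255.44 170.95]
 [255.5  177.76]
 [255.88 260.21]]
10 (np.float64(-26.0), np.float64(10.0), 27) [139. 194. 181. 216. 217. 228. 175. 132. 144.]
30 (np.float64(-21.0), np.float64(10.0), 26) [138. 188. 192. 230. 233. 197. 173. 132. 146.]
50 (np.float64(-8.0), np.float64(5.0), 14) [139. 180. 183. 230. 218. 165. 129. 131. 150.]
70 (np.float64(-9.0), np.float64(5.0), 15) [135. 179. 168. 217. 218. 166. 127. 132. 150.]
80 (np.float64(-9.0), np.float64(5.0), 15) [138. 184. 176. 217. 217. 167. 133. 132. 152.]
83 (np.float64(-9.0), np.float64(6.0), 16) [139. 177. 174. 216. 218. 167. 132. 133. 150.]
85 (np.float64(-9.0), np.float64(5.0), 15) [138. 176. 173. 217. 217. 167. 131. 133. 150.]
87 None [138. 177. 173. 150. 174. 133. 131. 133. 151.]
90 None [186. 129. 128. 135. 149. 154. 150. 147. 151.]
```

```bash
python3 - <<'E'
from h import *
k=cv2.cvtColor(ctrl.get_image("side"),cv2.COLOR_RGB2BGR);d=cv2.imread("pics/d_s.png")
print("lid region change",cv2.absdiff(k,d)[200:235,225:330].mean())
print(ctrl.close_job())
E
```

```text
lid region change 17.999637188208617
the job is handed in; nothing more can be done
None
```

The job is handed in. I levered the lid open with the blade and pushed it to its back stop, then laid the knife flat along the middle of the stone, handle up. The last wrist image put the tip within about 1 mm of target; I didn't view a final picture, and my last automatic check of the lid from the side was inconclusive because the arm was moving through that view.

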